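# Bring the silver lid round to the pointer

### The job

On the silversmith's bench, push the spokes of the big five-spoked star wheel (the one under the bridge) round from spoke to spoke, until the spoke that carries the little silver lid stands in line with the pointer, ready for polishing. Leave the wheel at rest there, and do not turn the smaller four-spoked wheel.

Things in the scene. Friction and masses are not known exactly. Their poses are not given: they have to be found in the camera images.
- stand: Fixed steel stand: round base 270 mm wide, 20 mm high. Origin on the bench at the wheel's upright axis. A bridge (bar 16 mm wide, underside 96, top 104 mm high; nut on the axis to 112) crosses over the wheel along the stand's y axis on two 14 mm posts 119 mm from the axis. The gripper cannot pass the bridge: push spokes in the open halves on the stand's +x and -x sides.
- wheel (a joint): Angle (rad, growing anticlockwise from above; 0: lid on the stand's +x axis) of the star wheel: five spokes 72 degrees apart, 12 mm wide, to 85 mm from the axis, 62 to 76 mm above the bench; hub 34 mm wide. One bears the lid, four end bare. Open below to the base (24 mm high near the hub). Turns either way past a full turn, light friction (2 N at 65 mm), stays where left.
- lid (a point): Centre of the silver lid's underside, 85 mm from the wheel's axis, 76 mm above the bench: a round stepped lid with a small knob, 40 mm wide and 16 mm high, clamped on the end of one spoke, exactly in line with it.
- station (a point): Where the lid's centre has to come: 85 mm from the wheel's axis, 76 mm above the bench, straight inward of the pointer. The pointer is a fixed steel post 12 mm thick, 86 mm high, on the base's rim 126 mm from the axis, with a nib that points at the axis (tip 109 mm from it). It stands within 30 degrees of the stand's -x axis.
- other_spoke (a point): Ball end of one spoke of the other, smaller star wheel, a bystander not to be turned: four round spokes with 18 mm balls 58 mm from its axis, 62 mm above the bench, base 170 mm wide, no bridge.

How it is judged:
At the end, for the whole second after the job is handed in: The lid's centre is within 18 mm (about 12 degrees of turn) of the place in line with the pointer, and the wheel is at rest (horizontal distance between lid and station below 0.018 m and velocity of joint wheel between -0.1 and 0.1 rad/s); the robot touches nothing.
It fails at once if the smaller four-spoked wheel is turned (its ball end moves more than 15 mm) (distance of other_spoke from where it was at the start of the episode above 0.015 m).
It also fails if it takes over 58 s, if anything falls off the work surface, if the arm or the gripper's body presses on something with over 40 N, if the wrist force passes 120 N, or if a joint passes its speed limit or range.

### The arm

A 6-joint arm with a two-finger parallel gripper is mounted at the origin on the work surface. World frame = base frame: x ahead of the robot, y to its left, z up, the work surface at z = 0. Lengths are in m, angles in rad, forces in N, time in s.
With the tool pointing down it reaches from about 0.25 to 0.775 m from the base axis. Payload 8.9 kg.
Tool frame: the origin (TCP) lies between the finger pads; the fingertips stand 25 mm ahead of it and the grasp point (between the pads) lies 6 mm ahead of it; z points along the fingers, y is the line along which they close (so a half turn about z gives the same grasp; the last joint's range is limited). The gripper opens to 85 mm and grips with 20 to 120 N. Pads are 22 mm wide; open, the fingers measure 114 mm over their backs; the gripper's body (76 mm by 85 mm) begins 54 mm behind the grasp point. The pads swing forward as they close: fully open they stand 13 mm farther back than shut.
Start: joints at [-1.438, 0.291, -0.153, 1.127, 0, 1.431], TCP at [0.141, -0.506, 0.256] pointing down, gripper open.
Joint ranges: [-2.52, 2.52], [-0.91, 1.74], [-1.3, 1.37], [-1.96, 2.02], [-1.52, 1.47], [-3.14, 3.14]. Speed limits (rad/s): [2.22, 2.22, 2.79, 3.14, 3.14, 3.14].

### API

Orientations are given as a 3x3 rotation matrix whose columns are the frame's x, y, z axes.
In Python, from workcell import robot gives the robot as it stands.
- The arm moves only by the tool apply_moves, never from a script. Its argument "commands" is a list of rows, each an object of numbers: "x", "y", "z": the shift along the world's x, y, z in units of 30 mm (1.0 is 30 mm); "ax", "ay", "az": the turn, a rotation vector about the world's x, y, z in units of 5 degrees (1.0 is 5 degrees); "hand": the finger opening in mm, from 0 to 85.4. A call has 1 to 5 rows; each row shifts and turns the commanded pose from where the row before left it; what a row does not reach is not made up. A row lasts 1/12 s, in which the tool goes at most 41.7 mm and 7.16 degrees, less where a joint would pass 70% of its speed; a pose out of reach is approached as far as the arm can. A call with a number of a shift or a turn outside -1 to 1 is refused whole. A call with a gripper value outside its range is refused whole. The fingers move at their own pace and stop on an object; the grip force is fixed at half the most. Time passes only in rows, so rows that do not move let the fingers close. It gives the time, the measured TCP pose, the force, the opening and the grip force at its end, in the units of the state.
- robot.read_state(): the state, without advancing time (a new reading comes with each control period).
- robot.read_camera(name): name is "side" or "top"; returns a dict with "color" (384x512x3 uint8, red, green, blue), "K" (3x3 intrinsics, pixels), "distortion" ([k1, k2, p1, p2, k3] as OpenCV has them; the pictures are not rectified), "cam_to_world" (4x4, takes a point from camera to world coordinates). Camera axes: x right, y down, z forward; pixel columns grow to the right and rows downward; lengths in m; the calibration is good to about 2 mm. A picture is of the moment at which its call begins. There is no depth.
- robot.close_job(): hands the job in; it is judged then, once.
Trained networks look in a picture, given as the dict that the camera call returned (one of the last four; its "shot" number tells which), for a name from the list of things; names that differ only in an ending like _2 or _b are one class to them, and where a whole thing is asked for, a point or a joint stands for the part that bears it (a point fixed in the world has none). Each returns a list of dicts, best first, with "score" (0 to 1); they miss things now and then, are a little off and sometimes report something else, mostly with a low value. They report only what shows in the picture. A call takes as long as a camera call.
- robot.boxes_of(picture, target): "at" ([x, y, z] in m, in world coordinates, good to about 4 mm: the middle of the surface that is visible of it).
- robot.outline_of(picture, target): "pixels" (384x512 bool, what is visible of it).
- robot.landmark_of(picture, target): "at" ([x, y, z] in m, in world coordinates, good to about 4 mm: a listed point, or the origin of a listed thing).
The state is a dict: "time": time; "joints": joint angles; "joint_velocities": joint speeds; "tau": joint torques, N m; "tcp_pos": TCP position; "eef_rot": TCP orientation; "ft_force": force on the tool from outside, world axes, zero at the start; "ft_torque": the same for the moment, N m; "grip_width": opening from 0.0 (shut) to 1.0 (fully open); "grasp_force": force on a finger pad.
Only numpy, scipy, OpenCV 4.12 (cv2) and the standard library are available. Lean on these libraries where they do the work, as an engineer would, in place of code of your own. Each camera call takes 0.05 s, during which the arm holds its last target. There are 200 camera calls.

## Working session

There is one attempt and no reset: what is moved stays moved. The work goes in short steps, Python scripts to look and compute and a tool call to move; the robot and the scene stay as the last step left them, time stands still between calls to the robot, and variables do not carry over. Pictures are saved under pics/ and viewed, at most 10 in all, crops included, and the job is handed in when it is done.

Besides the shell and the picture viewer there is one more tool, called by a JSON object that holds its "fn" and its "kwargs". apply_moves: Moves the arm, as the interface text tells. Shifts and turns lie within -1 to 1; 1 stands for 30 mm of shift or 5 degrees of turn. Its arguments: {"type":"object","properties":{"commands":{"type":"array"}},"required":["commands"]}

```bash
mkdir -p pics; cat > h.py <<'E'
from workcell import robot
import numpy as np, cv2
def look(cams=("top","side"),names=("stand","wheel","lid","station","other_spoke"),save=None):
    for c in cams:
        p=robot.read_camera(c)
        if save: cv2.imwrite(f"pics/{save}_{c}.png",p["color"][:,:,::-1])
        for n in names:
            for f in ("landmark_of",):
                try: print(c,n,[(np.round(d["at"],3).tolist(),round(d["score"],2)) for d in getattr(robot,f)(p,n)[:2]])
                except Exception as e: print(c,n,e)
E
python3 - <<'E'
from h import *
look(save="a")
print(robot.read_state()["eef_rot"])
a=cv2.imread("pics/a_top.png");b=cv2.imread("pics/a_side.png")
cv2.imwrite("pics/a.png",cv2.resize(np.vstack([a,b]),(450,600)) if 0 else cv2.resize(np.hstack([a,b]),(800,300)))
E
```

```text
top stand [([0.544, -0.181, 0.001], 0.94)]
top wheel it knows: lid, other_spoke, stand, station
top lid [([0.631, -0.181, 0.074], 0.95)]
top station [([0.465, -0.218, 0.076], 0.54)]
top other_spoke [([0.539, 0.278, 0.062], 0.69), ([0.464, -0.218, 0.073], 0.69)]
side stand [([0.541, -0.179, -0.002], 0.67)]
side wheel it knows: lid, other_spoke, stand, station
side lid [([0.628, -0.177, 0.078], 0.91)]
side station []
side other_spoke [([0.625, -0.179, 0.077], 0.72), ([0.539, 0.274, 0.06], 0.57)]
[[ 9.63298151e-01  2.68433737e-01 -1.44243554e-05]
 [ 2.68433737e-01 -9.63298145e-01  1.14541355e-04]
 [ 1.68518091e-05 -1.14209459e-04 -9.99999993e-01]]
```

View pics/a_top.png

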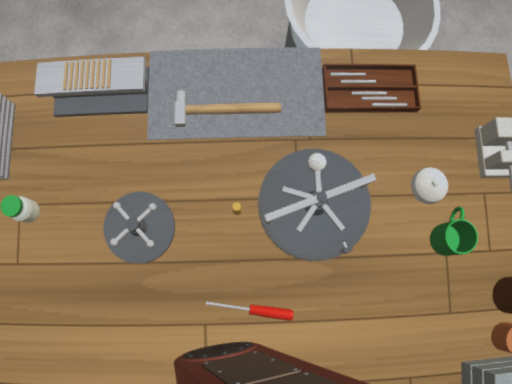

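View pics/a_side.png

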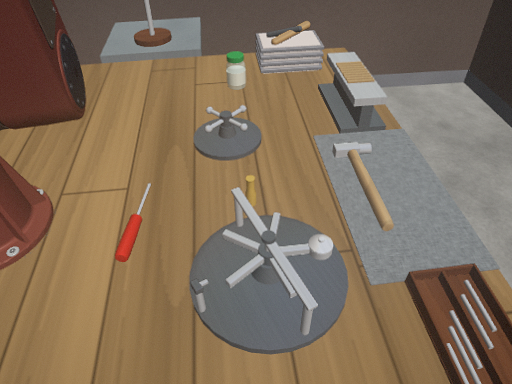

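The top view shows the big stand at about pixel (317,203), the lid at (318,161), and the bridge running from (268,217) to (375,177). The pointer is at (347,247) and the small wheel is well away at (139,227). In the side view the lid is at (320,245) and the pointer at (198,290). Next I'll turn these pixels into angles.

```bash
cat >> h.py <<'E'
def px(p,uv,z):
    n=cv2.undistortPoints(np.array([[uv]],float),p["K"],np.array(p["distortion"]))[0,0]
    T=np.array(p["cam_to_world"]);d=T[:3,:3]@[n[0],n[1],1];o=T[:3,3]
    return o+d*(z-o[2])/d[2]
E
python3 - <<'E'
from h import *
p=robot.read_camera("top");s=robot.read_camera("side")
C=np.array([.543,-.180])
def sh(n,q):
    v=q[:2]-C;print(n,q.round(3),"r",np.hypot(*v).round(3),"deg",np.degrees(np.arctan2(v[1],v[0])).round(1))
for n,uv,z in [("lid",(318,161),.09),("brL",(267,217),.104),("brR",(375,178),.104),("ptr",(347,247),.086),("nut",(320,197),.112)]: sh(n,px(p,uv,z))
for n,uv,z in [("brA",(236,193),.104),("brB",(308,303),.104),("ptr",(197,285),.086),("nut",(268,237),.112)]: sh("s"+n,px(s,uv,z))
c=p["color"][135:270,250:385];cv2.imwrite("pics/b.png",cv2.resize(c[:,:,::-1],(594,594),interpolation=cv2.INTER_CUBIC))
E
```

```text
lid [ 0.622 -0.183  0.09 ] r 0.079 deg -2.4
brL [ 0.499 -0.065  0.104] r 0.123 deg 111.1
brR [ 0.578 -0.305  0.104] r 0.13 deg -74.4
ptr [ 0.43  -0.238  0.086] r 0.127 deg -152.9
nut [ 0.537 -0.179  0.112] r 0.006 deg 174.6
sbrA [ 0.5   -0.074  0.104] r 0.115 deg 112.2
sbrB [ 0.578 -0.299  0.104] r 0.124 deg -73.4
sptr [ 0.429 -0.24   0.086] r 0.129 deg -152.4
snut [ 0.54  -0.185  0.112] r 0.006 deg -118.2
```

View pics/b.png

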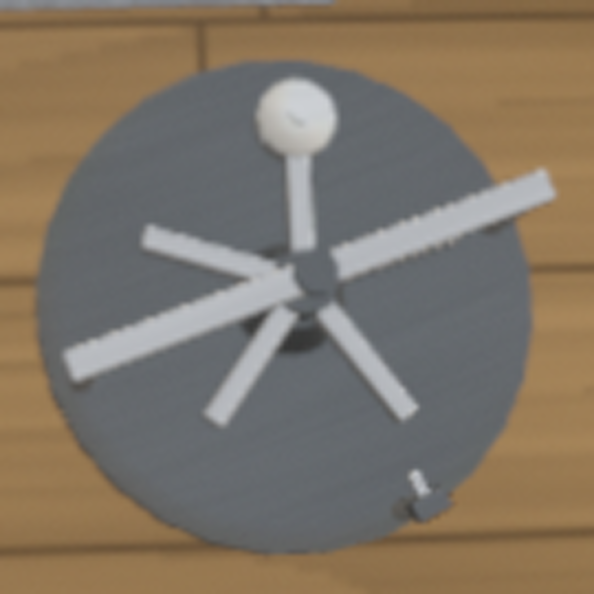

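{"fn": "apply_moves", "kwargs": {"commands": [{"x":0.9,"y":0.65,"hand":0},{"x":0.9,"y":0.65,"hand":0},{"x":0.9,"y":0.65,"hand":0},{"x":0.9,"y":0.65,"hand":0},{"x":0.9,"y":0.65,"hand":0}]}}

```text
validation failed for argument at $.co...
```

{"fn": "apply_moves", "kwargs": {"commands": [{"x":0.9,"y":0.65,"hand":0},{"x":0.9,"y":0.65,"hand":0},{"x":0.9,"y":0.65,"hand":0},{"x":0.9,"y":0.65,"hand":0},{"x":0.9,"y":0.65,"hand":0}]}}

```text
validation failed for argument at $.co...
```

{"fn": "apply_moves", "kwargs": {"commands": [{"x":0.9,"y":0.65,"z":0,"ax":0,"ay":0,"az":0,"hand":0},{"x":0.9,"y":0.65,"z":0,"ax":0,"ay":0,"az":0,"hand":0},{"x":0.9,"y":0.65,"z":0,"ax":0,"ay":0,"az":0,"hand":0},{"x":0.9,"y":0.65,"z":0,"ax":0,"ay":0,"az":0,"hand":0},{"x":0.9,"y":0.65,"z":0,"ax":0,"ay":0,"az":0,"hand":0}]}}

```text
time: 1.02
tcp_pos: [0.2769, -0.4072, 0.2564]
eef_rot: [[0.963, 0.268, 0.0], [0.268, -0.963, -0.0], [0.0, 0.0, -1.0]]
ft_force: [0.5, -0.5, -0.1]
grip_width: 0.298
grasp_force: 0.0
```

{"fn": "apply_moves", "kwargs": {"commands": [{"x":0.95,"y":0.7,"z":0,"ax":0,"ay":0,"az":0,"hand":0},{"x":0.95,"y":0.7,"z":0,"ax":0,"ay":0,"az":0,"hand":0},{"x":0.95,"y":0.7,"z":0,"ax":0,"ay":0,"az":0,"hand":0},{"x":0.95,"y":0.7,"z":0,"ax":0,"ay":0,"az":0,"hand":0},{"x":0.95,"y":0.7,"z":0,"ax":0,"ay":0,"az":0,"hand":0}]}}

```text
time: 1.43
tcp_pos: [0.4197, -0.302, 0.2565]
eef_rot: [[0.963, 0.268, 0.0], [0.268, -0.963, -0.0], [0.0, 0.0, -1.0]]
ft_force: [0.6, -0.7, 0.4]
grip_width: 0.003
grasp_force: 0.0
```

{"fn": "apply_moves", "kwargs": {"commands": [{"x":0.95,"y":0.7,"z":-0.3,"ax":0,"ay":0,"az":0,"hand":0},{"x":0.95,"y":0.7,"z":-0.6,"ax":0,"ay":0,"az":0,"hand":0},{"x":0.95,"y":0.7,"z":-0.6,"ax":0,"ay":0,"az":0,"hand":0},{"x":0.2,"y":0,"z":-0.5,"ax":0,"ay":0,"az":0,"hand":0},{"x":0,"y":0,"z":0,"ax":0,"ay":0,"az":0,"hand":0}]}}

```text
time: 1.85
tcp_pos: [0.5103, -0.2381, 0.1933]
eef_rot: [[0.962, 0.271, -0.003], [0.271, -0.962, 0.002], [-0.003, -0.003, -1.0]]
ft_force: [-1.8, 0.1, 0.2]
grip_width: 0.003
grasp_force: 0.0
```

```bash
python3 - <<'E'
from h import *
look(names=("lid","stand"),save="c")
a=cv2.imread("pics/c_top.png")[110:290,220:420];b=cv2.imread("pics/c_side.png")[120:360,150:390]
cv2.imwrite("pics/c.png",np.hstack([cv2.resize(a,(400,360)),cv2.resize(b,(360,360))]))
E
```

```text
top lid [([0.631, -0.18, 0.076], 0.86)]
top stand [([0.542, -0.18, 0.001], 0.87)]
side lid [([0.623, -0.182, 0.076], 0.58)]
side stand [([0.543, -0.182, -0.002], 0.7)]
```

View pics/c.png

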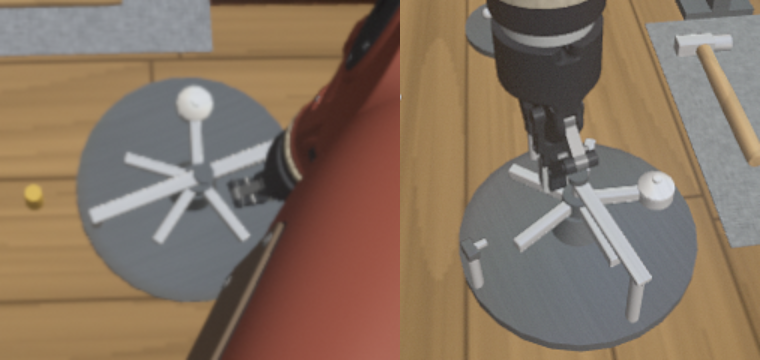

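The gripper sits over the gap between the bridge's right half and the spoke at about 216°, so it is clear to go down.

{"fn": "apply_moves", "kwargs": {"commands": [{"x":0,"y":-0.1,"z":-0.8,"ax":0,"ay":0,"az":0,"hand":0},{"x":0,"y":0,"z":-0.8,"ax":0,"ay":0,"az":0,"hand":0},{"x":0,"y":0,"z":-0.8,"ax":0,"ay":0,"az":0,"hand":0},{"x":0,"y":0,"z":-0.8,"ax":0,"ay":0,"az":0,"hand":0},{"x":0,"y":0,"z":-0.7,"ax":0,"ay":0,"az":0,"hand":0}]}}

```text
time: 2.57
tcp_pos: [0.5095, -0.2441, 0.0789]
eef_rot: [[0.964, 0.267, 0.001], [0.267, -0.964, -0.001], [0.001, 0.001, -1.0]]
ft_force: [-1.4, 0.4, -0.4]
grip_width: 0.001
grasp_force: 0.0
```

```bash
python3 - <<'E'
from h import *
s=robot.read_state();print(s["tcp_pos"],s["ft_force"])
C=np.array([.541,-.182])
for a in range(241,139,-8):
    t=np.radians(a);print(a,(C+.064*np.array([np.cos(t),np.sin(t)])).round(4))
E
```

```text
[ 0.50951457 -0.24405785  0.07892809] [-1.38279064  0.39984292 -0.4327608 ]
241 [ 0.51  -0.238]
233 [ 0.5025 -0.2331]
225 [ 0.4957 -0.2273]
217 [ 0.4899 -0.2205]
209 [ 0.485 -0.213]
201 [ 0.4813 -0.2049]
193 [ 0.4786 -0.1964]
185 [ 0.4772 -0.1876]
177 [ 0.4771 -0.1787]
169 [ 0.4782 -0.1698]
161 [ 0.4805 -0.1612]
153 [ 0.484  -0.1529]
145 [ 0.4886 -0.1453]
```

{"fn": "apply_moves", "kwargs": {"commands": [{"x":-0.23,"y":0.36,"z":-0.1,"ax":0,"ay":0,"az":0,"hand":0},{"x":-0.23,"y":0.19,"z":0,"ax":0,"ay":0,"az":0,"hand":0},{"x":-0.19,"y":0.23,"z":0,"ax":0,"ay":0,"az":0,"hand":0},{"x":-0.16,"y":0.25,"z":0,"ax":0,"ay":0,"az":0,"hand":0},{"x":-0.12,"y":0.27,"z":0,"ax":0,"ay":0,"az":0,"hand":0}]}}

```text
time: 2.98
tcp_pos: [0.4825, -0.2046, 0.0777]
eef_rot: [[0.964, 0.268, 0.003], [0.268, -0.964, -0.002], [0.002, 0.002, -1.0]]
ft_force: [2.1, -2.6, -0.5]
grip_width: 0.0
grasp_force: 1.3
```

{"fn": "apply_moves", "kwargs": {"commands": [{"x":-0.09,"y":0.28,"z":0,"ax":0,"ay":0,"az":0,"hand":0},{"x":-0.05,"y":0.29,"z":0,"ax":0,"ay":0,"az":0,"hand":0},{"x":0,"y":0.3,"z":0,"ax":0,"ay":0,"az":0,"hand":0},{"x":0.04,"y":0.3,"z":0,"ax":0,"ay":0,"az":0,"hand":0},{"x":0.08,"y":0.29,"z":0,"ax":0,"ay":0,"az":0,"hand":0}]}}

```text
time: 3.4
tcp_pos: [0.4813, -0.1594, 0.0763]
eef_rot: [[0.963, 0.269, -0.001], [0.269, -0.963, -0.0], [-0.001, -0.0, -1.0]]
ft_force: [0.5, -2.5, 0.9]
grip_width: -0.002
grasp_force: 1.0
```

{"fn": "apply_moves", "kwargs": {"commands": [{"x":0.12,"y":0.28,"z":0,"ax":0,"ay":0,"az":0,"hand":0},{"x":0.08,"y":0.13,"z":0,"ax":0,"ay":0,"az":0,"hand":0},{"x":0.07,"y":0.12,"z":0,"ax":0,"ay":0,"az":0,"hand":0},{"x":0,"y":0,"z":0,"ax":0,"ay":0,"az":0,"hand":0},{"x":0,"y":0,"z":0,"ax":0,"ay":0,"az":0,"hand":0}]}}

```text
time: 3.82
tcp_pos: [0.4896, -0.1441, 0.0761]
eef_rot: [[0.963, 0.269, -0.0], [0.269, -0.963, 0.001], [-0.0, -0.001, -1.0]]
ft_force: [0.1, -0.7, -1.0]
grip_width: 0.002
grasp_force: 0.0
```

```bash
python3 - <<'E'
from h import *
look(names=("lid",),save="d")
a=cv2.imread("pics/d_top.png")[110:290,220:420];b=cv2.imread("pics/d_side.png")[120:360,150:390]
cv2.imwrite("pics/d.png",np.hstack([cv2.resize(a,(400,360)),cv2.resize(b,(360,360))]))
E
```

```text
top lid []
side lid []
```

View pics/d.png

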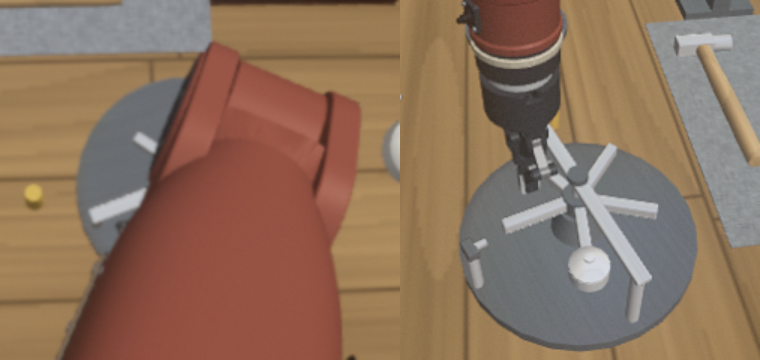

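The wheel has turned. In the side view the lid is now at about pixel (277,297), and the next bare spoke points at (226,268), just clockwise of the pointer. I'll work out the lid's angle and raise the hand.

```bash
python3 - <<'E'
from h import *
s=robot.read_camera("side");C=np.array([.541,-.182])
for n,uv,z in [("lid",(276.7,298),.084),("spokeend",(150+149/1.5,120+223/1.5),.076),("sp2",(150+297/1.5,120+210/1.5),.076)]:
    if n!="lid": uv=((150+ (506-400)/1.5,120+223/1.5) if n=="spokeend" else (150+257/1.5,120+211/1.5))
    v=px(s,uv,z)[:2]-C;print(n,np.hypot(*v).round(3),np.degrees(np.arctan2(v[1],v[0])).round(1)%360)
E
```

```text
lid 0.092 269.6
spokeend 0.081 198.9
sp2 0.085 338.2
```

{"fn": "apply_moves", "kwargs": {"commands": [{"x":-0.1,"y":-0.1,"z":0.6,"ax":0,"ay":0,"az":0,"hand":0},{"x":0,"y":0,"z":0.9,"ax":0,"ay":0,"az":0,"hand":0},{"x":0,"y":0,"z":0.9,"ax":0,"ay":0,"az":0,"hand":0},{"x":0,"y":0,"z":0.6,"ax":0,"ay":0,"az":0,"hand":0},{"x":0,"y":0,"z":0,"ax":0,"ay":0,"az":0,"hand":0}]}}

```text
time: 4.48
tcp_pos: [0.4885, -0.1486, 0.1699]
eef_rot: [[0.963, 0.268, 0.005], [0.268, -0.963, -0.002], [0.005, 0.004, -1.0]]
ft_force: [-0.3, 0.1, -0.0]
grip_width: 0.0
grasp_force: 0.0
```

{"fn": "apply_moves", "kwargs": {"commands": [{"x":0.08,"y":-0.7,"z":0,"ax":0,"ay":0,"az":0,"hand":0},{"x":0.08,"y":-0.7,"z":0,"ax":0,"ay":0,"az":0,"hand":0},{"x":0.08,"y":-0.7,"z":0,"ax":0,"ay":0,"az":0,"hand":0},{"x":0.08,"y":-0.6,"z":0,"ax":0,"ay":0,"az":0,"hand":0},{"x":0,"y":0,"z":0,"ax":0,"ay":0,"az":0,"hand":0}]}}

```text
time: 4.9
tcp_pos: [0.4964, -0.2316, 0.1657]
eef_rot: [[0.964, 0.266, 0.0], [0.266, -0.964, -0.001], [0.0, 0.001, -1.0]]
ft_force: [-1.3, -0.2, -0.0]
grip_width: -0.001
grasp_force: 0.0
```

```bash
python3 - <<'E'
from h import *
print(robot.read_state()["tcp_pos"])
look(("side",),names=("lid",),save="e")
b=cv2.imread("pics/e_side.png")[120:360,150:390]
cv2.imwrite("pics/e.png",cv2.resize(b,(480,480)))
E
```

```text
[ 0.49640379 -0.23155182  0.16569509]
side lid [([0.54, -0.264, 0.076], 0.56)]
```

View pics/e.png

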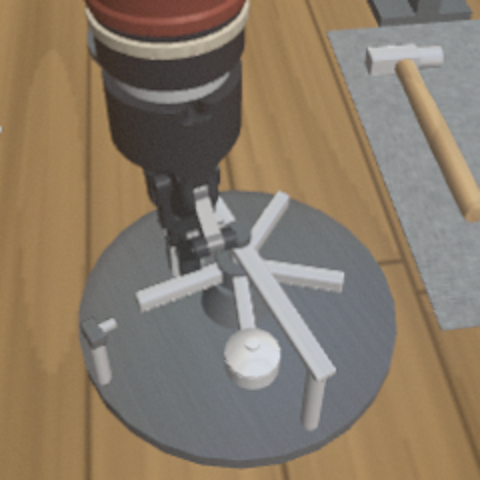

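The lid is at about 269° and the spoke to push at about 197°. The hand is over the gap between them, so I'll lower it and push to a finger angle of about 154°.

{"fn": "apply_moves", "kwargs": {"commands": [{"x":0,"y":0,"z":-0.7,"ax":0,"ay":0,"az":0,"hand":0},{"x":0,"y":0,"z":-0.8,"ax":0,"ay":0,"az":0,"hand":0},{"x":0,"y":0,"z":-0.8,"ax":0,"ay":0,"az":0,"hand":0},{"x":0,"y":0,"z":-0.7,"ax":0,"ay":0,"az":0,"hand":0},{"x":0,"y":0,"z":0,"ax":0,"ay":0,"az":0,"hand":0}]}}

```text
time: 5.42
tcp_pos: [0.4935, -0.226, 0.0726]
eef_rot: [[0.963, 0.269, -0.006], [0.269, -0.963, 0.004], [-0.004, -0.005, -1.0]]
ft_force: [-1.0, 1.9, -0.3]
grip_width: -0.002
grasp_force: 0.0
```

{"fn": "apply_moves", "kwargs": {"commands": [{"x":-0.12,"y":0.18,"z":0.1,"ax":0,"ay":0,"az":0,"hand":0},{"x":-0.16,"y":0.25,"z":0,"ax":0,"ay":0,"az":0,"hand":0},{"x":-0.12,"y":0.27,"z":0,"ax":0,"ay":0,"az":0,"hand":0},{"x":-0.09,"y":0.28,"z":0,"ax":0,"ay":0,"az":0,"hand":0},{"x":-0.05,"y":0.29,"z":0,"ax":0,"ay":0,"az":0,"hand":0}]}}

```text
time: 5.83
tcp_pos: [0.4803, -0.19, 0.0806]
eef_rot: [[0.963, 0.268, 0.002], [0.268, -0.963, -0.001], [0.002, 0.002, -1.0]]
ft_force: [1.7, -2.0, -0.3]
grip_width: -0.001
grasp_force: 1.2
```

{"fn": "apply_moves", "kwargs": {"commands": [{"x":0,"y":0.3,"z":0,"ax":0,"ay":0,"az":0,"hand":0},{"x":0.02,"y":0.2,"z":0,"ax":0,"ay":0,"az":0,"hand":0},{"x":0.03,"y":0.15,"z":0,"ax":0,"ay":0,"az":0,"hand":0},{"x":0.03,"y":0.12,"z":0,"ax":0,"ay":0,"az":0,"hand":0},{"x":0.03,"y":0.1,"z":0,"ax":0,"ay":0,"az":0,"hand":0}]}}

```text
time: 6.25
tcp_pos: [0.4833, -0.1639, 0.0792]
eef_rot: [[0.963, 0.269, -0.0], [0.269, -0.963, -0.0], [-0.0, -0.0, -1.0]]
ft_force: [-0.5, -2.9, -0.2]
grip_width: -0.001
grasp_force: 1.0
```

```bash
python3 - <<'E'
from h import *
v=robot.read_state()["tcp_pos"][:2]-np.array([.541,-.182]);print(v,np.degrees(np.arctan2(v[1],v[0])))
look(("side","top"),names=("lid",),save="f")
b=cv2.imread("pics/f_side.png")[120:360,150:390]
cv2.imwrite("pics/f.png",cv2.resize(b,(480,480)))
E
```

```text
[-0.05774369  0.0180993 ] 162.59682041437716
side lid [([0.474, -0.228, 0.078], 0.74)]
top lid []
```

View pics/f.png

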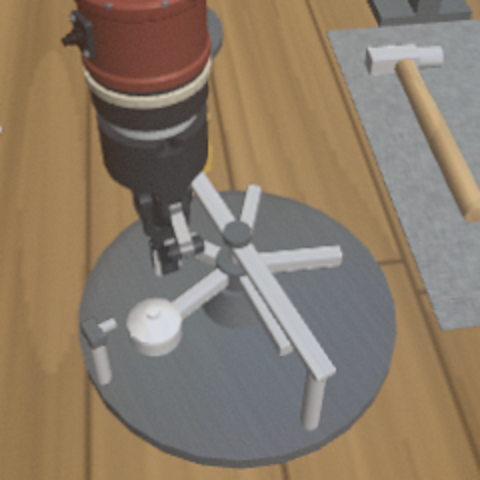

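The lid is at about 214°, roughly 7° short of the pointer. I'll nudge it about 8 mm further.

{"fn": "apply_moves", "kwargs": {"commands": [{"x":0.02,"y":0.08,"z":0,"ax":0,"ay":0,"az":0,"hand":0},{"x":0.02,"y":0.08,"z":0,"ax":0,"ay":0,"az":0,"hand":0},{"x":0.03,"y":0.08,"z":0,"ax":0,"ay":0,"az":0,"hand":0},{"x":0,"y":0,"z":0,"ax":0,"ay":0,"az":0,"hand":0},{"x":0,"y":-0.15,"z":0.1,"ax":0,"ay":0,"az":0,"hand":0}]}}

```text
time: 6.87
tcp_pos: [0.4848, -0.1607, 0.0819]
eef_rot: [[0.963, 0.269, -0.001], [0.269, -0.963, 0.001], [-0.001, -0.002, -1.0]]
ft_force: [-0.3, -0.4, -0.4]
grip_width: -0.002
grasp_force: 0.0
```

{"fn": "apply_moves", "kwargs": {"commands": [{"x":0,"y":0,"z":0.6,"ax":0,"ay":0,"az":0,"hand":0},{"x":0,"y":0,"z":0.9,"ax":0,"ay":0,"az":0,"hand":0},{"x":0,"y":0,"z":0.9,"ax":0,"ay":0,"az":0,"hand":0},{"x":0,"y":0,"z":0.9,"ax":0,"ay":0,"az":0,"hand":0},{"x":-0.3,"y":0.9,"z":0.8,"ax":0,"ay":0,"az":0,"hand":0}]}}

```text
time: 7.28
tcp_pos: [0.4781, -0.1376, 0.2074]
eef_rot: [[0.964, 0.266, 0.003], [0.266, -0.964, -0.002], [0.002, 0.003, -1.0]]
ft_force: [1.1, 0.4, -0.1]
grip_width: -0.004
grasp_force: 0.0
```

{"fn": "apply_moves", "kwargs": {"commands": [{"x":-0.5,"y":0.9,"z":0.3,"ax":0,"ay":0,"az":0,"hand":0},{"x":-0.5,"y":0.9,"z":0,"ax":0,"ay":0,"az":0,"hand":0},{"x":-0.5,"y":0.9,"z":0,"ax":0,"ay":0,"az":0,"hand":0},{"x":-0.5,"y":0.9,"z":0,"ax":0,"ay":0,"az":0,"hand":0},{"x":0,"y":0,"z":0,"ax":0,"ay":0,"az":0,"hand":0}]}}

```text
time: 7.7
tcp_pos: [0.4131, -0.0231, 0.2144]
eef_rot: [[0.963, 0.271, -0.002], [0.271, -0.963, 0.002], [-0.001, -0.003, -1.0]]
ft_force: [0.6, -0.2, -0.0]
grip_width: 0.001
grasp_force: 0.0
```

```bash
python3 - <<'E'
from h import *
look(("top","side"),names=("lid","station","other_spoke"),save="g")
a=cv2.imread("pics/g_top.png")[110:290,220:420];b=cv2.imread("pics/g_side.png")[120:360,150:390]
cv2.imwrite("pics/g.png",np.hstack([cv2.resize(a,(400,360)),cv2.resize(b,(360,360))]))
E
```

```text
top lid [([0.468, -0.223, 0.075], 0.58)]
top station [([0.467, -0.218, 0.075], 0.58)]
top other_spoke [([0.541, 0.276, 0.062], 0.89)]
side lid [([0.467, -0.222, 0.077], 0.67)]
side station []
side other_spoke [([0.54, 0.273, 0.062], 0.93)]
```

View pics/g.png

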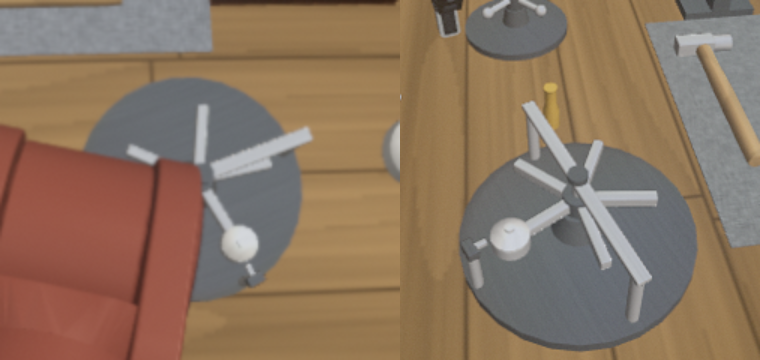

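The lid, at (240,243) in the top crop, lines up with the nib and pointer at (252,278). It is about 5 mm from the station, and the robot is clear of the wheel.

```bash
python3 -c "
from h import *
print(robot.close_job())"
```

```text
the job is handed in; nothing more can be done
None
```

I handed the job in with the lid about 5 mm from its place in line with the pointer (limit 18 mm), the robot clear of the wheel and the smaller wheel unmoved; the wheel looked at rest, though I didn't measure its speed, and no verdict came back.

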